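# Load the analyser tray with the dissolution samples in run order

## Task

Move the four sample bottles from the steel carrying rack into the four empty wells of the grey analyser tray, one bottle to a well and in the same order: the bottle next to the rack's black grip goes into the well next to the white-capped standard bottle, the next one beside it, and so on along the row. Carry the bottles upright, set each down on its well's floor without dropping or knocking any over, and leave the white-capped standard standing where it is.

Things in the scene. Friction and masses are not known exactly. Their poses are not given: they have to be found in the camera images.
- bottle_red_center (a point): white round sample bottle, 36 mm in diameter, 88 mm tall, with a red screw cap (33 mm wide, the top 18 mm) and a red band. Point: on its axis half-way up, 44 mm above its underside; z is up, yaw means nothing. 55 to 115 g. At the start it stands loose in the red cup of the steel carrying rack, within 3 mm of the cup's centre.
- bottle_yellow_center (a point): white round sample bottle, 36 mm in diameter, 88 mm tall, with a yellow screw cap (33 mm wide, the top 18 mm) and a yellow band. Point: on its axis half-way up, 44 mm above its underside; z is up, yaw means nothing. 55 to 115 g. At the start it stands loose in the yellow cup of the steel carrying rack, within 3 mm of the cup's centre.
- bottle_green_center (a point): white round sample bottle, 36 mm in diameter, 88 mm tall, with a green screw cap (33 mm wide, the top 18 mm) and a green band. Point: on its axis half-way up, 44 mm above its underside; z is up, yaw means nothing. 55 to 115 g. At the start it stands loose in the green cup of the steel carrying rack, within 3 mm of the cup's centre.
- bottle_blue_center (a point): white round sample bottle, 36 mm in diameter, 88 mm tall, with a blue screw cap (33 mm wide, the top 18 mm) and a blue band. Point: on its axis half-way up, 44 mm above its underside; z is up, yaw means nothing. 55 to 115 g. At the start it stands loose in the blue cup of the steel carrying rack, within 3 mm of the cup's centre.
- cup_red: square red cup fixed in the steel carrying rack, 51 mm wide, 18 mm tall, holding the red-capped bottle at the start. Origin: centre of its underside, 4 mm above the bench; rim 22 mm, bottle's underside 7 mm above the bench. y runs along the row towards the rack's end with the black grip (34 mm tall), x across it. Four cups in a row, 56 mm apart, in a new order each start.
- cup_yellow: square yellow cup fixed in the steel carrying rack, 51 mm wide, 18 mm tall, holding the yellow-capped bottle at the start. Origin: centre of its underside, 4 mm above the bench; rim 22 mm, bottle's underside 7 mm above the bench. y runs along the row towards the rack's end with the black grip (34 mm tall), x across it. Four cups in a row, 56 mm apart, in a new order each start.
- cup_green: square green cup fixed in the steel carrying rack, 51 mm wide, 18 mm tall, holding the green-capped bottle at the start. Origin: centre of its underside, 4 mm above the bench; rim 22 mm, bottle's underside 7 mm above the bench. y runs along the row towards the rack's end with the black grip (34 mm tall), x across it. Four cups in a row, 56 mm apart, in a new order each start.
- cup_blue: square blue cup fixed in the steel carrying rack, 51 mm wide, 18 mm tall, holding the blue-capped bottle at the start. Origin: centre of its underside, 4 mm above the bench; rim 22 mm, bottle's underside 7 mm above the bench. y runs along the row towards the rack's end with the black grip (34 mm tall), x across it. Four cups in a row, 56 mm apart, in a new order each start.
- tray: grey fixed tray, 60 x 340 mm, parallel to the rack within 3 deg, about 200 mm before or behind it. Origin: centre of its underside, on the bench; y along the row, x across. Six wells, 52 mm square, centred at y = -140, -84, -28, 28, 84, 140 mm; the middle four are empty, the end ones hold the standard and a black-capped rinse bottle. Floor 5 mm, rim 22 mm, a standing bottle's centre 49 mm above the bench.
- standard_center (a point): the standard: amber bottle with a white screw cap, same size as the samples, in one of the tray's two end wells (which one varies), where it stays. Point: on its axis half-way up, 44 mm above its underside. The tray's row begins at this end.

How it is judged (in metres and radians):
At the end, for the whole second after the job is handed in: All samples stand released, still and upright (0.12 rad) on the floors of the tray's middle wells (height 3 mm, across 12 mm); counted from the standard their order is that of the coloured cups counted from the black grip. The standard is upright within 15 mm of its start (((y of cup_red in the frame of tray between 0.056 and 0.112 m and horizontal distance between bottle_red_center and standard_center between 0.032 and 0.08 m) or (y of cup_red in the frame of tray between 0 and 0.056 m and horizontal distance between bottle_red_center and standard_center between 0.088 and 0.136 m) or (y of cup_red in the frame of tray between -0.056 and 0 m and horizontal distance between bottle_red_center and standard_center between 0.144 and 0.192 m) or (y of cup_red in the frame of tray between -0.112 and -0.056 m and horizontal distance between bottle_red_center and standard_center between 0.2 and 0.248 m)) and x of bottle_red_center in the frame of tray between -0.012 and 0.012 m and z of bottle_red_center in the frame of tray between 0.046 and 0.053 m and angle between each of bottle_red_center, bottle_yellow_center, bottle_green_center, bottle_blue_center, standard_center's own z axis and vertical below 0.12 rad and linear speed of each of bottle_red, bottle_yellow, bottle_green, bottle_blue below 0.02 m/s and angular speed of each of bottle_red, bottle_yellow, bottle_green, bottle_blue below 0.2 rad/s and contact force between each of bottle_red, bottle_yellow, bottle_green, bottle_blue and the fingers below 0.05 N and ((y of cup_yellow in the frame of tray between 0.056 and 0.112 m and horizontal distance between bottle_yellow_center and standard_center between 0.032 and 0.08 m) or (y of cup_yellow in the frame of tray between 0 and 0.056 m and horizontal distance between bottle_yellow_center and standard_center between 0.088 and 0.136 m) or (y of cup_yellow in the frame of tray between -0.056 and 0 m and horizontal distance between bottle_yellow_center and standard_center between 0.144 and 0.192 m) or (y of cup_yellow in the frame of tray between -0.112 and -0.056 m and horizontal distance between bottle_yellow_center and standard_center between 0.2 and 0.248 m)) and x of bottle_yellow_center in the frame of tray between -0.012 and 0.012 m and z of bottle_yellow_center in the frame of tray between 0.046 and 0.053 m and ((y of cup_green in the frame of tray between 0.056 and 0.112 m and horizontal distance between bottle_green_center and standard_center between 0.032 and 0.08 m) or (y of cup_green in the frame of tray between 0 and 0.056 m and horizontal distance between bottle_green_center and standard_center between 0.088 and 0.136 m) or (y of cup_green in the frame of tray between -0.056 and 0 m and horizontal distance between bottle_green_center and standard_center between 0.144 and 0.192 m) or (y of cup_green in the frame of tray between -0.112 and -0.056 m and horizontal distance between bottle_green_center and standard_center between 0.2 and 0.248 m)) and x of bottle_green_center in the frame of tray between -0.012 and 0.012 m and z of bottle_green_center in the frame of tray between 0.046 and 0.053 m and ((y of cup_blue in the frame of tray between 0.056 and 0.112 m and horizontal distance between bottle_blue_center and standard_center between 0.032 and 0.08 m) or (y of cup_blue in the frame of tray between 0 and 0.056 m and horizontal distance between bottle_blue_center and standard_center between 0.088 and 0.136 m) or (y of cup_blue in the frame of tray between -0.056 and 0 m and horizontal distance between bottle_blue_center and standard_center between 0.144 and 0.192 m) or (y of cup_blue in the frame of tray between -0.112 and -0.056 m and horizontal distance between bottle_blue_center and standard_center between 0.2 and 0.248 m)) and x of bottle_blue_center in the frame of tray between -0.012 and 0.012 m and z of bottle_blue_center in the frame of tray between 0.046 and 0.053 m and distance of standard_center from where it was at the start of the episode below 0.015 m); the robot touches nothing.
It fails at once if a sample bottle or the standard is tipped by more than 0.7 rad (angle between any of bottle_red_center, bottle_yellow_center, bottle_green_center, bottle_blue_center, standard_center's own z axis and vertical above 0.7 rad).
It fails at once if a sample bottle is dropped: it falls freely at more than 0.8 m/s (about 33 mm) ((linear speed of bottle_red above 0.8 m/s and contact force between bottle_red and anything else below 0.05 N) or (linear speed of bottle_yellow above 0.8 m/s and contact force between bottle_yellow and anything else below 0.05 N) or (linear speed of bottle_green above 0.8 m/s and contact force between bottle_green and anything else below 0.05 N) or (linear speed of bottle_blue above 0.8 m/s and contact force between bottle_blue and anything else below 0.05 N)).
It fails at once if the standard is moved by more than 25 mm (distance of standard_center from where it was at the start of the episode above 0.025 m).
It also fails if it takes over 99 s, if anything falls off the work surface, if the arm or the gripper's body presses on something with over 40 N, if the wrist force passes 120 N, or if a joint passes its speed limit or range.

## Robot

A 6-joint arm with a two-finger parallel gripper is mounted at the origin on the work surface. World frame = base frame: x ahead of the robot, y to its left, z up, the work surface at z = 0. Lengths are in m, angles in degrees, forces in N, time in s.
With the tool pointing down it reaches from about 0.25 to 0.725 m from the base axis. Payload 9.7 kg.
Tool frame: the origin (TCP) lies at the very end of the fingers, on their centre line; the grasp point (between the pads) lies 19 mm behind it; x points along the fingers, z is the direction in which the jaws open and shut, and the axes are right-handed (so a half turn about x gives the same grasp; the last joint's range is limited). The gripper opens to 85 mm and grips with 20 to 120 N. Pads are 22 mm wide; open, the fingers measure 114 mm over their backs; the gripper's body (76 mm by 85 mm) begins 54 mm behind the grasp point. The pads swing forward as they close: fully open they stand 13 mm farther back than shut.
Start: joints at [-68.64, 4.979, 10.078, 95.1, 0, 90], TCP at [0.2, -0.512, 0.193] pointing down, gripper open.
Joint ranges: [-179.16, 179.16], [-48.56, 103.87], [-65.8, 70.77], [-126.05, 130.52], [-82.76, 87.17], [-180, 180]. Speed limits (degrees/s): [127.2, 127.2, 147.25, 180, 180, 180].

## Interface

Orientations are given as [roll, pitch, yaw] about the fixed x, y, z axes, in that order (R = Rz(yaw) Ry(pitch) Rx(roll)).
In Python, from workcell import sensors, vision, job_done gives the robot as it stands.
- The arm moves only by the tool carry_out, never from a script. Its argument "increments" is a list of rows, each a list of 7 numbers: the turn, a rotation vector about the tool's x, y, z in degrees, then the shift along the tool's x, y, z in mm, then the opening in per cent of the stroke, from 0 (shut) to 100 (fully open). A call has 1 to 12 rows; each row shifts and turns the commanded pose from where the row before left it, along the tool's axes as they then stand; what a row does not reach is not made up. A row lasts 1/8 s, in which the tool goes at most 62.5 mm and 10.7 degrees, less where a joint would pass 70% of its speed; a pose out of reach is approached as far as the arm can. A call is refused whole if a number of a shift passes 62.5 or a number of a turn 10.7, either way. A call with a gripper value outside its range is refused whole. The fingers move at their own pace and stop on an object; "squeeze" is the grip in N (left out, the last holds). Time passes only in rows, so rows that do not move let the fingers close. It gives the time, the measured TCP pose, the force and the opening at its end, in the units of the state.
- sensors.get_obs(): the state, without advancing time (a new reading comes with each control period).
- vision.camera(name): name is "scene" or "top" or "wrist"; returns the picture (400x640x3 uint8, red, green, blue); there is no depth.
- vision.calibration(name): a dict with "camera_matrix" (3x3 intrinsics, pixels), "extrinsics" (4x4, takes a point from world to camera coordinates); the wrist camera has in their place "mount" (4x4, takes a point from camera to tool coordinates, whose origin is the TCP and whose axes are the tool frame's). Camera axes: x right, y up, looking along -z (the intrinsics and any distortion apply to the point x, -y, -z); pixel columns grow to the right and rows downward; lengths in m; the calibration is good to about 2 mm. A picture is of the moment at which its call begins: read the wrist's pose just before it. calibration takes no time and is no camera call.
- job_done(): hands the job in, once; it reports no verdict.
The state is a dict: "time": time; "q": joint angles; "qd": joint speeds; "joint_efforts": joint torques, N m; "ee_pos": TCP position; "tcp_rot": TCP orientation; "wrist_force": force on the tool from outside, world axes, zero at the start; "torque": the same for the moment, N m; "opening": finger opening in m.
Only numpy, scipy, OpenCV 4.12 (cv2) and the standard library are available. Lean on these libraries where they do the work, as an engineer would, in place of code of your own. Each camera call takes 0.05 s, during which the arm holds its last target.

## Working session

There is one attempt and no reset: what is moved stays moved. The work goes in short steps, Python scripts to look and compute and a tool call to move; the robot and the scene stay as the last step left them, time stands still between calls to the robot, and variables do not carry over. Pictures are saved under pics/ and viewed, and the job is handed in when it is done.

Besides the shell and the picture viewer there is one more tool, called after "Call:" as name(argument=value, ...), one argument or row to a line, values as JSON. carry_out: Moves the arm, as the interface text tells. Its arguments: {"type":"object","properties":{"increments":{"type":"array"},"squeeze":{"type":"number"}},"required":["increments"]}

```bash
mkdir -p pics
python3 - <<'E'
from workcell import sensors, vision
import cv2
print(sensors.get_obs())
for n in ["scene","top"]:
    im=vision.camera(n); cv2.imwrite(f"pics/{n}0.png",im[:,:,::-1]); c=vision.calibration(n); print(n,{k:v for k,v in c.items()})
print(vision.calibration("wrist"))
E
```

```text
{'time': 0.0, 'q': array([-6.86412853e+01,  5.01250372e+00,  1.00325986e+01,  9.50995754e+01,
       -8.21647751e-04,  8.99996491e+01]), 'qd': array([-0.05106499,  0.00711156,  0.05273585, -0.04562158, -0.0538001 ,
        0.03275879]), 'joint_efforts': array([-4.23579368e-04, -5.20393074e+01,  4.64796960e+01,  1.66332547e-02,
        2.83286192e-05,  2.62540760e-05]), 'ee_pos': array([ 0.20020245, -0.51195472,  0.19225302]), 'tcp_rot': array([-179.40806461,   89.92051521,  111.95100159]), 'wrist_force': array([-0.61645956,  0.144091  ,  0.04591212]), 'torque': array([-0.03914769,  0.01357886, -0.04118315]), 'opening': 0.08548953759084067}
scene {'camera_matrix': array([[397.29468143,   0.        , 325.86170581],
       [  0.        , 397.29468143, 202.75919451],
       [  0.        ,   0.        ,   1.        ]]), 'extrinsics': array([[-0.23404623,  0.97220234, -0.00670586,  0.11845215],
       [-0.53521928, -0.12308341,  0.83569779,  0.24838272],
       [ 0.81164197,  0.19918102,  0.54914865, -1.15815092],
       [ 0.        ,  0.        ,  0.        ,  1.        ]])}
top {'camera_
[... 247 characters left out ...]
 0.98872033, -0.02941153,  0.14685732, -0.55982435],
       [-0.14716834, -0.00869339,  0.98907326, -0.61659298],
       [ 0.        ,  0.        ,  0.        ,  1.        ]])}
{'camera_matrix': array([[316.87063331,   0.        , 319.28157617],
       [  0.        , 316.87063331, 195.16769616],
       [  0.        ,   0.        ,   1.        ]]), 'mount': array([[ 7.60328665e-04,  3.28696013e-01, -9.44435468e-01,
        -1.81530841e-01],
       [-9.49543961e-04,  9.44435552e-01,  3.28695278e-01,
         8.48465507e-02],
       [ 9.99999260e-01,  6.46866553e-04,  1.03019274e-03,
         7.74610070e-04],
       [ 0.00000000e+00,  0.00000000e+00,  0.00000000e+00,
         1.00000000e+00]])}
```

View pics/top0.png

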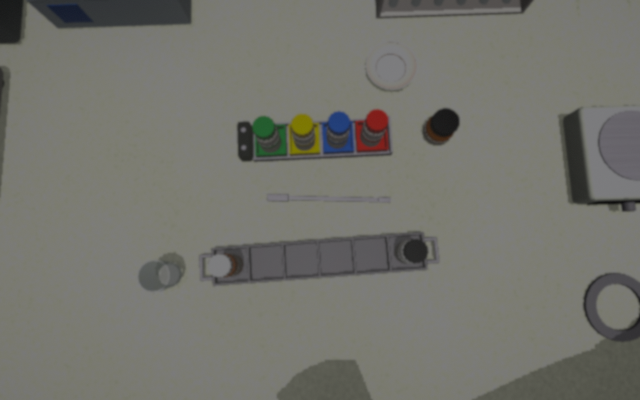

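View pics/scene0.png

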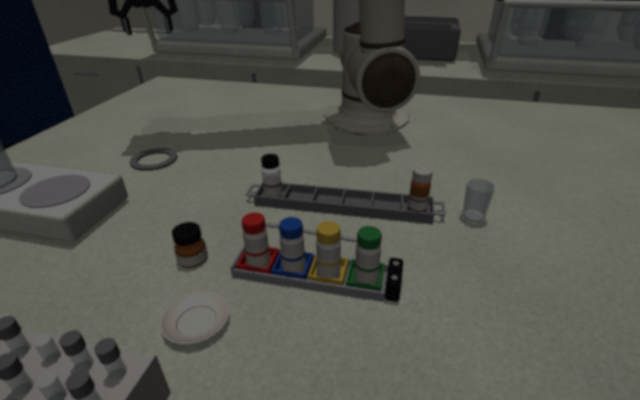

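The top view shows the rack grip at the left (px 245,140) and the caps running green (264,128), yellow (302,125), blue (339,122), red (376,121). The tray is below it, with the white-capped standard at the left (220,265), so the order runs left to right in both. The scene view agrees. Next I'll measure positions.

```bash
cat > h.py <<'E'
import numpy as np, cv2
from workcell import sensors, vision
from scipy.spatial.transform import Rotation as Rn
def ray(n,u,v,T=None):
    c=vision.calibration(n);K=np.array(c["camera_matrix"])
    d=np.linalg.inv(K)@[u,v,1]; d=np.array([d[0],-d[1],-d[2]])
    E=np.linalg.inv(c["extrinsics"]) if T is None else T
    return E[:3,3],E[:3,:3]@d
def plane(n,u,v,z,T=None):
    o,d=ray(n,u,v,T); return o+d*(z-o[2])/d[2]
def toolT():
    s=sensors.get_obs();T=np.eye(4)
    T[:3,:3]=Rn.from_euler("xyz",s["tcp_rot"],degrees=True).as_matrix();T[:3,3]=s["ee_pos"];return T
def wristT(): return toolT()@vision.calibration("wrist")["mount"]
def masks(im):
    h=cv2.cvtColor(im,cv2.COLOR_RGB2HSV);H,S,V=cv2.split(h)
    s=(S>140)&(V>50)
    return {"red":s&((H<7)|(H>172)),"yellow":s&(H>20)&(H<35),"green":s&(H>45)&(H<85),"blue":s&(H>100)&(H<130)}
E
python3 - <<'E'
from h import *
for n in ["top","scene"]:
    im=cv2.imread(f"pics/{n}0.png")[:,:,::-1].copy()
    for k,m in masks(im).items():
        nn,l,st,ce=cv2.connectedComponentsWithStats(m.astype(np.uint8))
        for i in range(1,nn):
            if st[i,4]>60: print(n,k,st[i],ce[i].round(1),plane(n,*ce[i],.087)[:2].round(4))
    cv2.imwrite(f"pics/{n}0z.png",cv2.resize(im[100:300,180:460] if n=="top" else im[140:320,200:480],None,fx=2.8,fy=2.8,interpolation=cv2.INTER_CUBIC)[:,:,::-1])
print(toolT().round(3))
E
```

```text
top red [366 110  22  22 377] [376.6 120.6] [ 0.6703 -0.0686]
top red [356 121  32  30 361] [369.7 140.3] [ 0.6403 -0.0568]
top yellow [289 114  31  41 727] [303.3 133.4] [0.654  0.0418]
top green [253 118  21  19 286] [263.  126.7] [0.6663 0.102 ]
top green [274 129  11  25 116] [281.6 142.5] [0.6409 0.0744]
top blue [323 112  30  40 617] [338.3 131.3] [ 0.6555 -0.0106]
scene red [242 213  22  21 365] [252.6 222.9] [ 0.6708 -0.0697]
scene red [236 248  43  25 316] [257.4 261.6] [ 0.7481 -0.0314]
scene yellow [318 222  21  22 399] [328.1 232.5] [0.6683 0.0429]
scene yellow [308 258  40  26 351] [328.1 272.3] [0.7467 0.0614]
scene green [359 228  21  13 207] [369.  233.7] [0.6581 0.0993]
scene blue [280 218  22  14 237] [290.2 224.5] [ 0.6623 -0.0149]
scene blue [291 253  21  23  99] [304.8 265.3] [0.7411 0.0298]
scene blue [272 255  12  18  84] [277.3 266.4] [ 0.7508 -0.0036]
[[-0.     0.931  0.364  0.2  ]
 [ 0.001  0.364 -0.931 -0.512]
 [-1.    -0.    -0.001  0.192]
 [ 0.     0.     0.     1.   ]]
```

View pics/top0z.png

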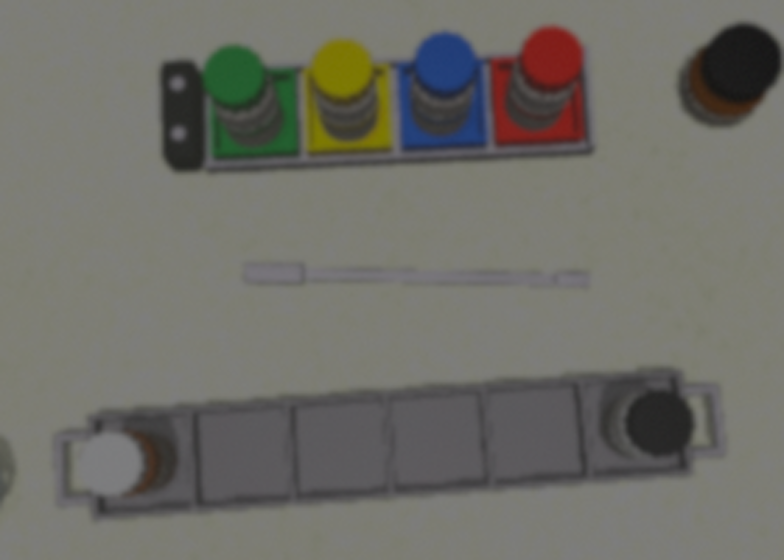

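View pics/scene0z.png

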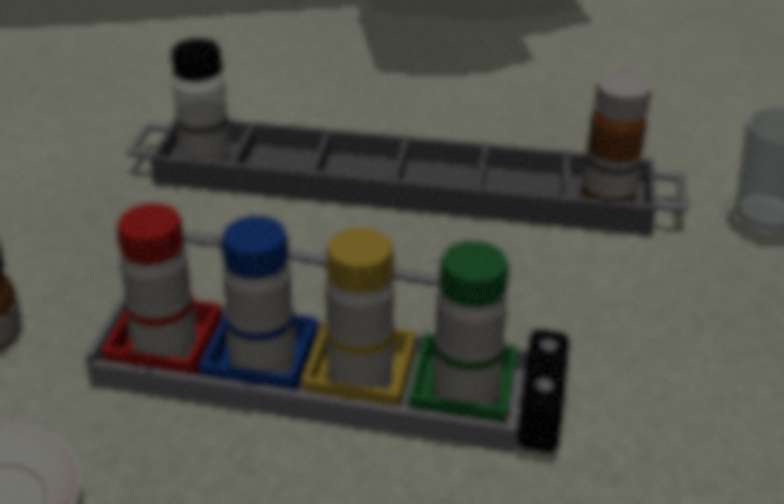

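The zoom shows cap tops at (234,75), (341,69), (445,62) and (551,56). The tray rim corners are at (95,415), (97,518), (690,473) and (680,370).

Run:
```python
from h import *
f=lambda x,y:((x+.5)/2.8-.5+180,(y+.5)/2.8-.5+100)
g=lambda x,y:((x+.5)/2.8-.5+200,(y+.5)/2.8-.5+140)
for k,p in dict(g=(234,75),y=(341,69),b=(445,62),r=(551,56)).items(): print(k,plane("top",*f(*p),.095)[:2].round(4))
print("std",plane("top",*f(111,462),.093)[:2].round(4)); print("blk",plane("top",*f(660,423),.093)[:2].round(4))
c=[plane("top",*f(*p),.022)[:2] for p in [(95,415),(97,518),(690,473),(680,370)]]
print(np.round(c,4), np.mean(c,0))
print("dividers",[plane("top",*f(*p),.022)[:2].round(4) for p in [(195,458),(294,455),(389,444),(487,437),(584,430)]])
cs=[plane("scene",*g(*p),.022)[:2] for p in [(155,160),(652,205)]]; print("scene front edge corners",np.round(cs,4))
# scene cap top ellipses
for k,p in dict(g=(474,262),y=(360,248),b=(255,237),r=(151,224)).items(): print(k,plane("scene",*g(*p),.095)[:2].round(4))
```

```text
g [0.664  0.1005]
y [0.6655 0.0438]
b [ 0.6675 -0.0112]
r [ 0.669  -0.0672]
std [0.4635 0.1649]
blk [ 0.4753 -0.113 ]
[[ 0.4902  0.1914]
 [ 0.4326  0.1898]
 [ 0.4483 -0.1438]
 [ 0.5062 -0.142 ]] [0.46930619 0.02384461]
dividers [array([0.4644, 0.1345]), array([0.4645, 0.0784]), array([0.4691, 0.0246]), array([ 0.4715, -0.0309]), array([ 0.4739, -0.0857])]
scene front edge corners [[ 0.5091 -0.1386]
 [ 0.4881  0.1923]]
g [0.6674 0.1002]
y [0.6689 0.0433]
b [ 0.6719 -0.0106]
r [ 0.6732 -0.0663]
```

Call:
carry_out(
  increments=[
    [-10.1, 0, 0, 0, 0, 0, 100],
    [-10.1, 0, 0, 0, 0, 0, 100],
    [-10.1, 0, 0, 0, 0, 0, 100],
    [-10.1, 0, 0, 0, 0, 0, 100],
    [-10.1, 0, 0, 0, 0, 0, 100],
    [-10.1, 0, 0, 0, 0, 0, 100],
    [-10.1, 0, 0, 0, 0, 0, 100],
    [0, 0, 0, 0, 42, 35, 100],
    [0, 0, 0, 0, 42, 35, 100],
    [0, 0, 0, 0, 42, 35, 100],
    [0, 0, 0, 0, 42, 35, 100],
    [0, 0, 0, 0, 42, 35, 100],
  ],
  squeeze=30,
)

```text
time: 1.6
ee_pos: [0.3684, -0.2945, 0.1928]
tcp_rot: [136.0, 90.0, 138.1]
wrist_force: [-0.0, -1.3, 0.1]
opening: 0.0854
```

Call:
carry_out(
  increments=[
    [0, 0, 0, 0, 42, 35, 100],
    [0, 0, 0, 0, 42, 35, 100],
    [0, 0, 0, 0, 42, 35, 100],
    [0, 0, 0, 0, 42, 35, 100],
    [0, 0, 0, 0, 42, 35, 100],
    [0, 0, 0, 0, 42, 35, 100],
    [0, 0, 0, 0, 30, 25, 100],
    [0, 0, 0, 0, 0, 0, 100],
  ],
)

```text
time: 2.6
ee_pos: [0.5932, -0.0036, 0.1915]
tcp_rot: [170.8, 89.9, 173.1]
wrist_force: [0.6, 0.5, 0.3]
opening: 0.085
```

Run:
```python
from h import *
print(toolT().round(4),sensors.get_obs()["q"].round(1),sensors.get_obs()["time"])
T=toolT()
t=np.array([.665,.1003,.192]); print((T[:3,:3].T@(t-T[:3,3])*1000).round(1))
im=vision.camera("wrist"); cv2.imwrite("pics/w1.png",im[:,:,::-1])
```

```text
[[-1.900e-03 -3.890e-02  9.992e-01  5.932e-01]
 [ 2.000e-04  9.992e-01  3.890e-02 -3.600e-03]
 [-1.000e+00  3.000e-04 -1.900e-03  1.915e-01]
 [ 0.000e+00  0.000e+00  0.000e+00  1.000e+00]] [-0.4 11.2 16.8 95.8  0.  87.4] 2.6
[ -0.6 101.   75.8]
```

View pics/w1.png

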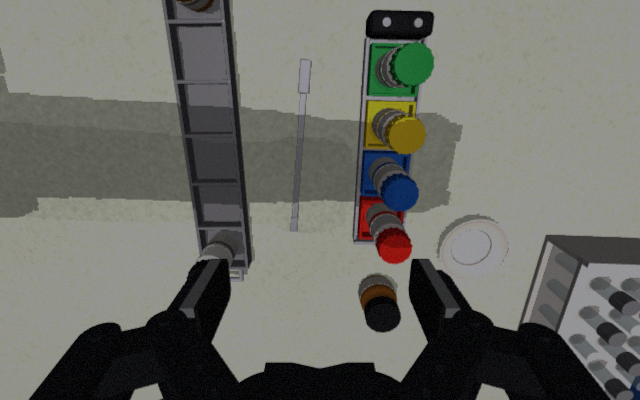

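The wrist view shows the cap tops at green (413,64), yellow (407,135), blue (400,194) and red (394,247). The tray is to the left, with well dividers at (201,80), (208,135), (216,184) and (223,229).

Run:
```python
from h import *
T=wristT()
for k,p in dict(g=(414,63),y=(407,135),b=(400,194),r=(394,247)).items(): print(k,plane("wrist",*p,.095,T)[:2].round(4))
for p in [(167,22),(230,18),(176,81),(233,79),(185,136),(238,134),(192,186),(242,183),(200,230),(246,226)]: print(p,plane("wrist",*p,.022,T)[:2].round(4))
```

```text
g [0.6655 0.0991]
y [0.6672 0.041 ]
b [ 0.6677 -0.0134]
r [ 0.6684 -0.0687]
(167, 22) [0.4366 0.1326]
(230, 18) [0.499  0.1383]
(176, 81) [0.4394 0.0778]
(233, 79) [0.499 0.082]
(185, 136) [0.443  0.0208]
(238, 134) [0.5016 0.0252]
(192, 186) [ 0.4452 -0.037 ]
(242, 183) [ 0.5035 -0.0312]
(200, 230) [ 0.4497 -0.0932]
(246, 226) [ 0.5061 -0.0857]
```

Call:
carry_out(
  increments=[
    [0, 0, 0, 0, 45, 35, 100],
    [0, 0, 0, 0, 45, 35, 100],
    [0, 0, 0, 0, 10.5, 6, 100],
    [0, 0, 0, 30, 0, 0, 100],
    [0, 0, 0, 30, 0, 0, 100],
    [0, 0, 0, 0, 0, 0, 100],
  ],
)

```text
time: 3.4
ee_pos: [0.663, 0.0959, 0.131]
tcp_rot: [-171.0, 89.8, -169.0]
wrist_force: [-0.2, 0.3, 0.7]
opening: 0.0856
```

Run:
```python
from h import *
T=toolT()
t=np.array([.6655,.0998,.040]); print((T[:3,:3].T@(t-T[:3,3])*1000).round(1))
im=vision.camera("wrist"); cv2.imwrite("pics/w2.png",im[:,:,::-1])
```

```text
[91.   3.9  3.1]
```

View pics/w2.png

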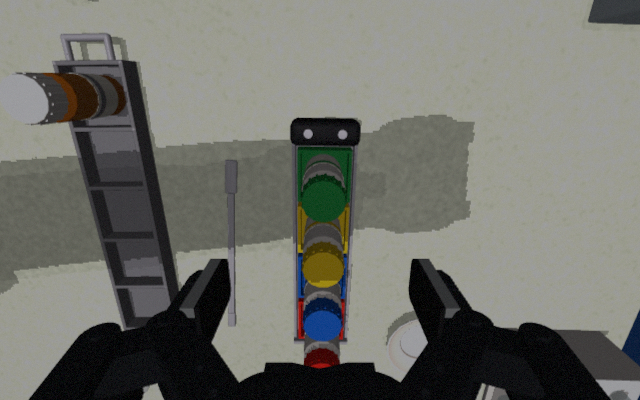

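The green cap (323,198) is centred between the fingers, so I'm descending and closing.

Call:
carry_out(
  increments=[
    [0, 0, 0, 20, 4, 2.5, 100],
    [0, 0, 0, 30, 0, 0, 100],
    [0, 0, 0, 25, 0, 0, 100],
    [0, 0, 0, 16, 0, 0, 100],
    [0, 0, 0, 0, 0, 0, 100],
    [0, 0, 0, 0, 0, 0, 60],
    [0, 0, 0, 0, 0, 0, 20],
    [0, 0, 0, 0, 0, 0, 20],
    [0, 0, 0, 0, 0, 0, 20],
    [0, 0, 0, 0, 0, 0, 20],
    [0, 0, 0, 0, 0, 0, 20],
    [0, 0, 0, 0, 0, 0, 20],
  ],
  squeeze=30,
)

```text
time: 4.95
ee_pos: [0.6675, 0.1015, 0.0429]
tcp_rot: [7.2, 89.9, 9.3]
wrist_force: [-1.4, 1.3, 6.6]
opening: 0.0316
```

Call:
carry_out(
  increments=[
    [0, 0, 0, -10, 0, 0, 20],
    [0, 0, 0, -20, 0, 0, 20],
    [0, 0, 0, -20, 0, 0, 20],
    [0, 0, 0, 0, 0, 0, 20],
    [0, 0, 0, 0, 0, 0, 20],
  ],
)

```text
time: 5.58
ee_pos: [0.6668, 0.1014, 0.0911]
tcp_rot: [-173.4, 89.9, -171.3]
wrist_force: [0.2, -0.2, -1.6]
opening: 0.032
```

Run:
```python
from h import *
T=toolT();print(T[:3,3].round(4))
t=np.array([.4667,.1077,.088]); print((T[:3,:3].T@(t-T[:3,3])*1000).round(1))
im=vision.camera("scene"); cv2.imwrite("pics/s3.png",im[:,:,::-1])
im=vision.camera("wrist"); cv2.imwrite("pics/w3.png",im[:,:,::-1])
```

```text
[0.6668 0.1014 0.0911]
[   3.3   13.5 -199.8]
```

View pics/s3.png

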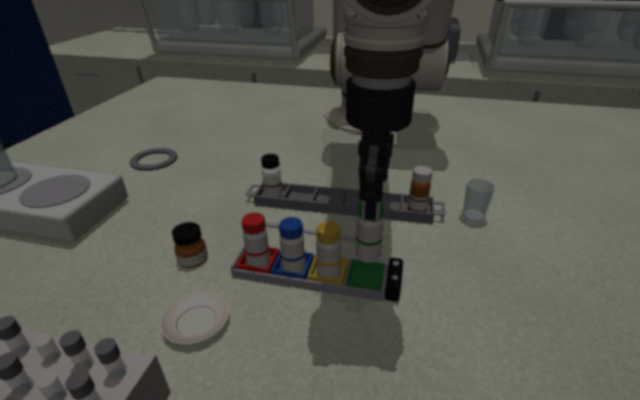

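View pics/w3.png

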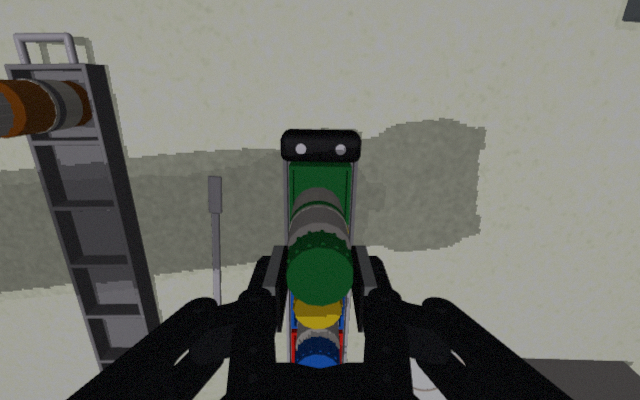

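Run:
```python
import cv2
im=cv2.imread("pics/s3.png")
cv2.imwrite("pics/s3z.png",cv2.resize(im[150:310,290:450],None,fx=3.7,fy=3.7,interpolation=cv2.INTER_CUBIC))
```

```text
(no output)
```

View pics/s3z.png

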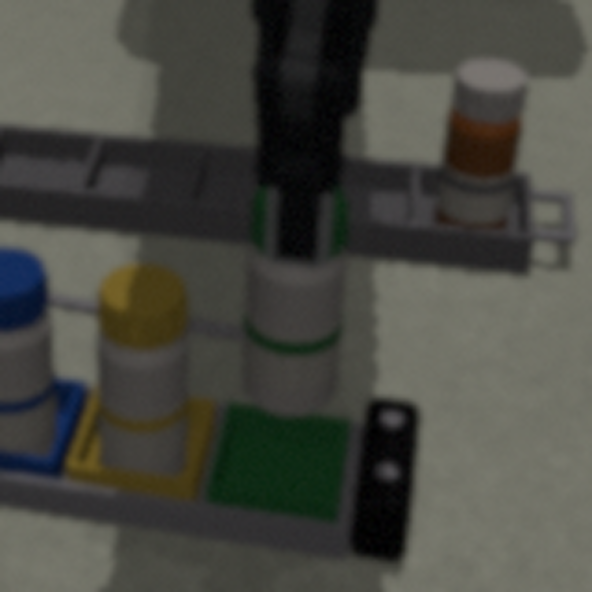

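Run:
```python
from h import *
c=vision.calibration("scene");E=c["extrinsics"];K=c["camera_matrix"]
def pr(p):
    q=E@np.r_[p,1];q=np.array([q[0],-q[1],-q[2]]);r=K@q;return r[:2]/r[2]
cam=np.linalg.inv(E)[:3,3];print(cam)
a=np.array([.667,.1,0]);d=(cam-a)[:2];d/=np.linalg.norm(d)
for z in np.arange(0,.13,.01): print(round(z,3),((pr(np.r_[a[:2]+d*.018,z])-[290,150])*3.7).round(0))
# original bottle bottom & cap from s0 for yellow
```

```text
[1.10066639 0.14609401 0.42921845]
0.0 [277. 525.]
0.01 [278. 507.]
0.02 [280. 489.]
0.03 [281. 470.]
0.04 [282. 451.]
0.05 [284. 431.]
0.06 [285. 411.]
0.07 [286. 391.]
0.08 [288. 370.]
0.09 [289. 348.]
0.1 [290. 327.]
0.11 [292. 305.]
0.12 [293. 282.]
```

Run:
```python
from h import *
c=vision.calibration("wrist");M=np.linalg.inv(c["mount"]);K=c["camera_matrix"]
def pw(p):
    q=M@np.r_[p,1];q=np.array([q[0],-q[1],-q[2]]);r=K@q;return r[:2]/r[2]
for x in [0,-.01,-.019,-.03,-.04,-.05]: print(x,[pw([x,yy,.018]).round(0) for yy in (-.011,.011)])
# expected cap top centre for underside heights .05,.058 at tcp z .0911
for u in (.04,.05,.058): print(u,pw([-(u+.088-.0911),0,0]).round(0),pw([-(u+.088-.0911),0,.0165]).round(0))
for u in (.04,.05,.058): print('caplow',u,pw([-(u+.070-.0911),.0165,0]).round(0))
im=cv2.imread("pics/w3.png");cv2.imwrite("pics/w3z.png",cv2.resize(im[150:380,200:440],None,fx=2.6,fy=2.6,interpolation=cv2.INTER_CUBIC))
```

```text
0 [array([347., 243.]), array([348., 211.])]
-0.01 [array([349., 250.]), array([350., 217.])]
-0.019 [array([350., 258.]), array([351., 223.])]
-0.03 [array([352., 268.]), array([353., 232.])]
-0.04 [array([354., 279.]), array([355., 241.])]
-0.05 [array([356., 290.]), array([358., 251.])]
0.04 [319. 257.] [351. 257.]
0.05 [319. 267.] [353. 267.]
0.058 [319. 277.] [355. 277.]
caplow 0.04 [319. 214.]
caplow 0.05 [319. 222.]
caplow 0.058 [319. 228.]
```

View pics/w3z.png

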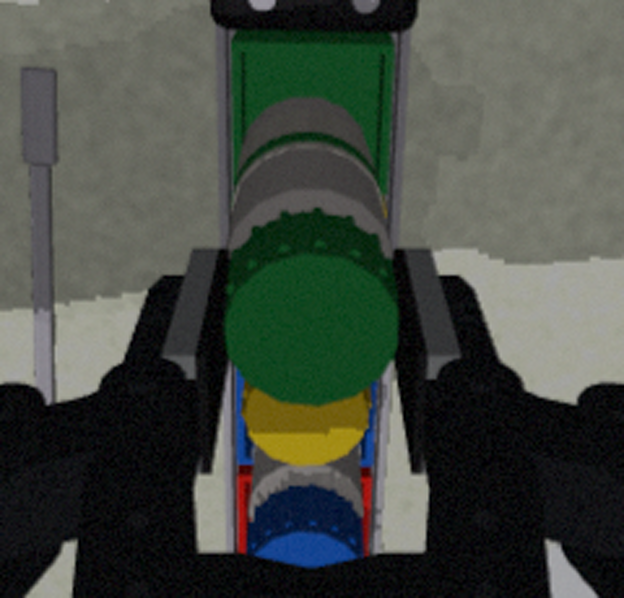

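The wrist and scene views agree. The bottle hangs straight and centred, held by its cap, with its underside about 57 mm up at TCP z = 91 mm, so nothing slipped. The fingertips sit about 35 mm farther back than the stated TCP, so gripping the cap works. I'll set it down with TCP z about 41 mm.

Call:
carry_out(
  increments=[
    [0, 0, 0, 0, 1.5, -22, 20],
    [0, 0, 0, 0, 3, -45, 20],
    [0, 0, 0, 0, 3, -45, 20],
    [0, 0, 0, 0, 3, -45, 20],
    [0, 0, 0, 0, 3, -30, 20],
    [0, 0, 0, 0, 0, -13, 20],
    [0, 0, 0, 0, 0, 0, 20],
    [0, 0, 0, 0, 0, 0, 20],
    [0, 0, 0, 0, 0, 0, 20],
  ],
)

```text
time: 6.8
ee_pos: [0.4673, 0.1077, 0.0916]
tcp_rot: [-163.0, 90.0, -160.9]
wrist_force: [-0.2, 0.2, -0.7]
opening: 0.0316
```

Run:
```python
from h import *
T=toolT();print(T[:3,3].round(4),T[:3,:3].round(4))
t=np.array([.4667,.1077,.041]); print((T[:3,:3].T@(t-T[:3,3])*1000).round(1))
im=vision.camera("wrist"); cv2.imwrite("pics/w4.png",im[:,:,::-1])
im=vision.camera("top"); cv2.imwrite("pics/t4.png",im[:,:,::-1])
```

```text
[0.4673 0.1077 0.0916] [[-5.000e-04 -3.560e-02  9.994e-01]
 [-2.000e-04  9.994e-01  3.560e-02]
 [-1.000e+00 -2.000e-04 -5.000e-04]]
[50.6  0.1 -0.6]
```

View pics/w4.png

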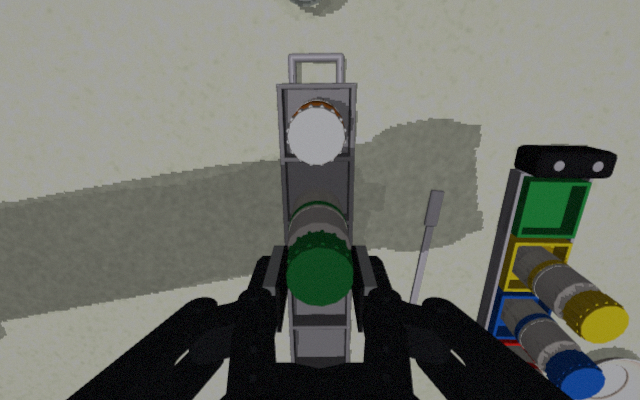

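The bottle hangs centred over the tray. The rim dividers beside its well are at rows 160 and 327. I'll check the well centre from those before lowering.

Run:
```python
from h import *
T=wristT()
for p in [(284,160),(354,160),(318,327),(278,87),(356,87)]: print(p,plane("wrist",*p,.022,T)[:2].round(4))
print("std",plane("wrist",316,136,.093,T)[:2])
```

```text
(284, 160) [0.4377 0.1337]
(354, 160) [0.4942 0.1357]
(318, 327) [ 0.4707 -0.0323]
(278, 87) [0.4333 0.1894]
(356, 87) [0.4918 0.1914]
std [0.46336315 0.16458339]
```

Call:
carry_out(
  increments=[
    [0, 0, 0, 15, 0, 0, 20],
    [0, 0, 0, 15, 0, 0, 20],
    [0, 0, 0, 8, 0, 0, 20],
    [0, 0, 0, 6, 0, 0, 20],
    [0, 0, 0, 2, 0, 0, 20],
    [0, 0, 0, 2, 0, 0, 20],
    [0, 0, 0, 0, 0, 0, 20],
    [0, 0, 0, 0, 0, 0, 20],
  ],
)

```text
time: 7.9
ee_pos: [0.4669, 0.1078, 0.0443]
tcp_rot: [12.8, 90.0, 14.9]
wrist_force: [0.1, 0.3, -0.9]
opening: 0.0321
```

Call:
carry_out(
  increments=[
    [0, 0, 0, 1, 0, 0, 20],
    [0, 0, 0, 1, 0, 0, 20],
    [0, 0, 0, 0, 0, 0, 20],
    [0, 0, 0, 0, 0, 0, 20],
  ],
)

```text
time: 8.4
ee_pos: [0.4667, 0.1078, 0.042]
tcp_rot: [-62.6, 90.0, -60.5]
wrist_force: [-0.0, 0.7, -1.0]
opening: 0.0314
```

Call:
carry_out(
  increments=[
    [0, 0, 0, 0.8, 0, 0, 20],
    [0, 0, 0, 0, 0, 0, 20],
    [0, 0, 0, 0, 0, 0, 20],
  ],
)

```text
time: 8.78
ee_pos: [0.4667, 0.1078, 0.0412]
tcp_rot: [-174.8, 90.0, -172.8]
wrist_force: [1.3, 0.3, -0.7]
opening: 0.0316
```

Call:
carry_out(
  increments=[
    [0, 0, 0, 1, 0, 0, 20],
    [0, 0, 0, 0, 0, 0, 20],
    [0, 0, 0, 0, 0, 0, 20],
  ],
)

```text
time: 9.15
ee_pos: [0.4669, 0.1078, 0.0409]
tcp_rot: [18.3, 90.0, 20.4]
wrist_force: [-2.3, -0.3, 5.2]
opening: 0.0315
```

Call:
carry_out(
  increments=[
    [0, 0, 0, 0.8, 0, 0, 20],
    [0, 0, 0, 0, 0, 0, 20],
    [0, 0, 0, 0, 0, 0, 20],
  ],
)

```text
time: 9.52
ee_pos: [0.467, 0.1079, 0.0408]
tcp_rot: [19.9, 89.9, 22.0]
wrist_force: [-4.7, -0.3, 11.0]
opening: 0.0318
```

Contact came at TCP z = 41 mm, with the force rising to 11 N. Now I'll unload, open and rise.

Call:
carry_out(
  increments=[
    [0, 0, 0, -1.6, 0, 0, 20],
    [0, 0, 0, 0, 0, 0, 20],
    [0, 0, 0, 0, 0, 0, 40],
    [0, 0, 0, 0, 0, 0, 60],
    [0, 0, 0, 0, 0, 0, 100],
    [0, 0, 0, 0, 0, 0, 100],
    [0, 0, 0, 0, 0, 0, 100],
    [0, 0, 0, -10, 0, 0, 100],
    [0, 0, 0, -20, 0, 0, 100],
    [0, 0, 0, -20, 0, 0, 100],
    [0, 0, 0, -15, 0, 0, 100],
    [0, 0, 0, 0, 0, 0, 100],
  ],
)

```text
time: 11.02
ee_pos: [0.4674, 0.1079, 0.1073]
tcp_rot: [11.6, 89.9, 13.7]
wrist_force: [-0.1, -0.0, -0.4]
opening: 0.0854
```

Run:
```python
from h import *
T=toolT();print(T[:3,3].round(4))
t=np.array([.667,.0427,.106]); print((T[:3,:3].T@(t-T[:3,3])*1000).round(1))
im=vision.camera("scene"); cv2.imwrite("pics/s5.png",im[:,:,::-1])
```

```text
[0.4674 0.1079 0.1073]
[  1.7 -72.3 197.1]
```

View pics/s5.png

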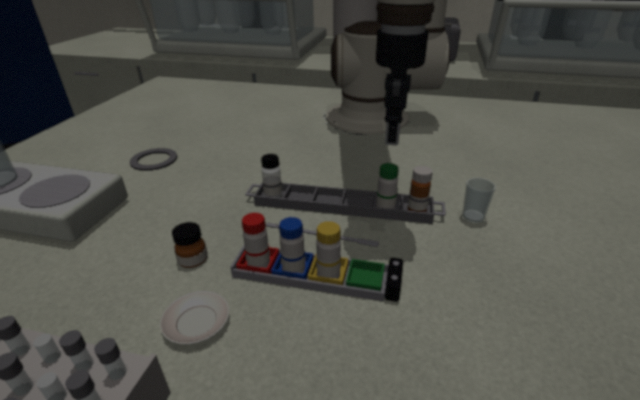

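The green bottle stands upright beside the standard (388,187). Yellow is next.

Call:
carry_out(
  increments=[
    [0, 0, 0, 0, -10, 28, 100],
    [0, 0, 0, 0, -16, 43, 100],
    [0, 0, 0, 0, -16, 43, 100],
    [0, 0, 0, 0, -16, 43, 100],
    [0, 0, 0, 0, -11, 30, 100],
    [0, 0, 0, 0, -3, 10, 100],
    [0, 0, 0, 0, 0, 0, 100],
    [0, 0, 0, 20, 0, 0, 100],
    [0, 0, 0, 20, 0, 0, 100],
    [0, 0, 0, 15, 0, 0, 100],
    [0, 0, 0, 4, 0, 0, 100],
    [0, 0, 0, 0, 0, 0, 100],
  ],
)

```text
time: 12.58
ee_pos: [0.666, 0.0431, 0.0474]
tcp_rot: [1.1, 90.0, 3.2]
wrist_force: [-0.1, -0.4, -0.3]
opening: 0.0855
```

Call:
carry_out(
  increments=[
    [0, 0, 0, 0, 0, 0, 60],
    [0, 0, 0, 0, 0, 0, 20],
    [0, 0, 0, 0, 0, 0, 20],
    [0, 0, 0, 0, 0, 0, 20],
    [0, 0, 0, 0, 0, 0, 20],
    [0, 0, 0, 0, 0, 0, 20],
    [0, 0, 0, 0, 0, 0, 20],
  ],
)

```text
time: 13.45
ee_pos: [0.6665, 0.0429, 0.0474]
tcp_rot: [-2.0, 90.0, 0.0]
wrist_force: [0.0, -0.5, 4.9]
opening: 0.0311
```

Run:
```python
from h import *
T=toolT();print(T[:3,3].round(4))
im=vision.camera("wrist"); cv2.imwrite("pics/w6.png",im[:,:,::-1])
```

```text
[0.6665 0.0429 0.0474]
```

View pics/w6.png

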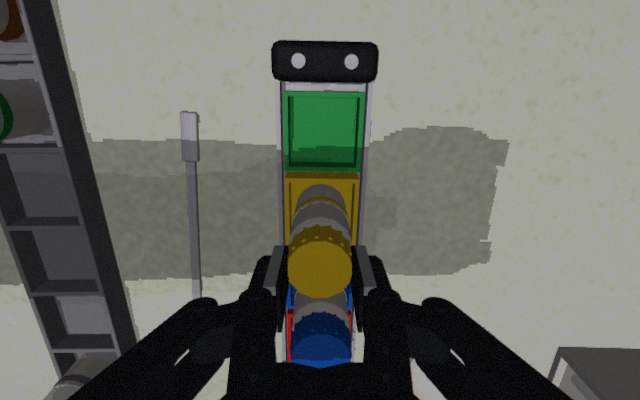

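The yellow cap (320,268) is gripped and centred. Now I'll lift it and carry it across.

Call:
carry_out(
  increments=[
    [0, 0, 0, -8, 0, 0, 20],
    [0, 0, 0, -20, 0, 0, 20],
    [0, 0, 0, -20, 0, 0, 20],
    [0, 0, 0, 0, 0, 0, 20],
    [0, 0, 0, 0, 1.5, -22, 20],
    [0, 0, 0, 0, 4, -45, 20],
    [0, 0, 0, 0, 4, -45, 20],
    [0, 0, 0, 0, 4, -45, 20],
    [0, 0, 0, 0, 2.4, -30, 20],
    [0, 0, 0, 0, 0, -10, 20],
    [0, 0, 0, 0, 0, 0, 20],
    [0, 0, 0, 0, 0, 0, 20],
  ],
)

```text
time: 15.0
ee_pos: [0.4696, 0.0516, 0.0947]
tcp_rot: [-154.6, 90.0, -152.6]
wrist_force: [0.2, 0.1, -0.1]
opening: 0.0312
```

Run:
```python
from h import *
T=toolT();print(T[:3,3].round(4))
t=np.array([.469,.0518,.0475]); print((T[:3,:3].T@(t-T[:3,3])*1000).round(1))
im=vision.camera("wrist"); cv2.imwrite("pics/w7.png",im[:,:,::-1])
```

```text
[0.4696 0.0516 0.0947]
[47.2  0.2 -0.5]
```

View pics/w7.png

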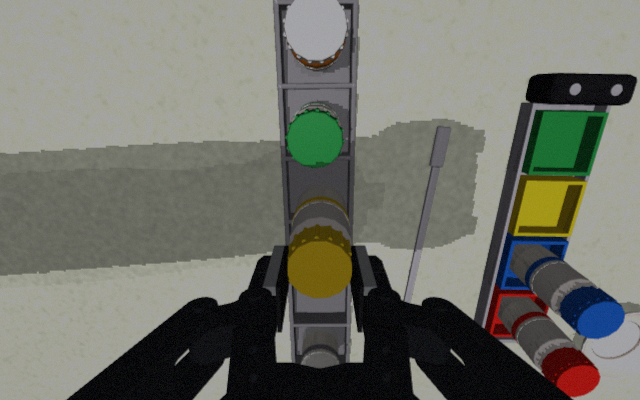

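Yellow hangs over the second well (320,262), with the green cap standing at (315,138). Lowering.

Call:
carry_out(
  increments=[
    [0, 0, 0, 15, 0, 0, 20],
    [0, 0, 0, 15, 0, 0, 20],
    [0, 0, 0, 10, 0, 0, 20],
    [0, 0, 0, 5, 0, 0, 20],
    [0, 0, 0, 2, 0, 0, 20],
    [0, 0, 0, 1, 0, 0, 20],
    [0, 0, 0, 0, 0, 0, 20],
    [0, 0, 0, 0, 0, 0, 20],
  ],
)

```text
time: 16.05
ee_pos: [0.4689, 0.0517, 0.0473]
tcp_rot: [9.8, 90.0, 11.9]
wrist_force: [-0.5, -0.7, -0.9]
opening: 0.0315
```

Call:
carry_out(
  increments=[
    [0, 0, 0, 0.8, 0, 0, 20],
    [0, 0, 0, 0, 0, 0, 20],
    [0, 0, 0, 0, 0, 0, 20],
  ],
)

```text
time: 16.42
ee_pos: [0.4687, 0.0517, 0.0462]
tcp_rot: [-161.0, 90.0, -159.0]
wrist_force: [-0.4, 0.3, 0.4]
opening: 0.0315
```

Call:
carry_out(
  increments=[
    [0, 0, 0, 0.8, 0, 0, 20],
    [0, 0, 0, 0, 0, 0, 20],
    [0, 0, 0, 0, 0, 0, 20],
  ],
)

```text
time: 16.8
ee_pos: [0.4688, 0.0517, 0.0455]
tcp_rot: [-5.9, 90.0, -3.9]
wrist_force: [-0.1, 0.3, 0.2]
opening: 0.0313
```

Call:
carry_out(
  increments=[
    [0, 0, 0, 0.8, 0, 0, 20],
    [0, 0, 0, 0, 0, 0, 20],
    [0, 0, 0, 0, 0, 0, 20],
  ],
)

```text
time: 17.18
ee_pos: [0.4692, 0.0517, 0.0454]
tcp_rot: [3.8, 89.9, 5.9]
wrist_force: [-0.7, 0.1, 6.7]
opening: 0.0313
```

Call:
carry_out(
  increments=[
    [0, 0, 0, -0.8, 0, 0, 20],
    [0, 0, 0, 0, 0, 0, 20],
    [0, 0, 0, 0, 0, 0, 40],
    [0, 0, 0, 0, 0, 0, 60],
    [0, 0, 0, 0, 0, 0, 100],
    [0, 0, 0, 0, 0, 0, 100],
    [0, 0, 0, 0, 0, 0, 100],
    [0, 0, 0, -10, 0, 0, 100],
    [0, 0, 0, -20, 0, 0, 100],
    [0, 0, 0, -20, 0, 0, 100],
    [0, 0, 0, -14, 0, 0, 100],
    [0, 0, 0, 0, 0, 0, 100],
  ],
)

```text
time: 18.68
ee_pos: [0.4694, 0.0518, 0.1105]
tcp_rot: [5.0, 89.9, 7.0]
wrist_force: [-0.2, 0.5, 0.4]
opening: 0.0855
```

Run:
```python
from h import *
T=toolT();print(T[:3,3].round(4))
t=np.array([.669,-.012,.048]); print((T[:3,:3].T@(t-T[:3,3])*1000).round(1))
im=vision.camera("scene"); cv2.imwrite("pics/s8.png",im[:,:,::-1])
```

```text
[0.4694 0.0518 0.1105]
[ 62.9 -70.9 197.1]
```

View pics/s8.png

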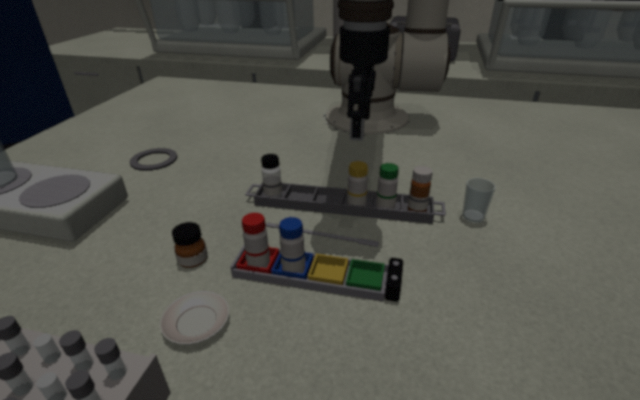

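Yellow stands upright (358,182). Blue is next.

Call:
carry_out(
  increments=[
    [0, 0, 0, 0, -10, 28, 100],
    [0, 0, 0, 0, -15.5, 43, 100],
    [0, 0, 0, 0, -15.5, 43, 100],
    [0, 0, 0, 0, -15.5, 43, 100],
    [0, 0, 0, 0, -11, 30, 100],
    [0, 0, 0, 0, -3, 10, 100],
    [0, 0, 0, 0, 0, 0, 100],
    [0, 0, 0, 20, 0, 0, 100],
    [0, 0, 0, 20, 0, 0, 100],
    [0, 0, 0, 15, 0, 0, 100],
    [0, 0, 0, 6, 0, 0, 100],
    [0, 0, 0, 0, 0, 0, 100],
  ],
)

```text
time: 20.23
ee_pos: [0.6678, -0.0115, 0.0485]
tcp_rot: [-176.0, 90.0, -173.9]
wrist_force: [0.5, -0.4, -0.1]
opening: 0.0853
```

Call:
carry_out(
  increments=[
    [0, 0, 0, 0, 0, 0, 60],
    [0, 0, 0, 0, 0, 0, 20],
    [0, 0, 0, 0, 0, 0, 20],
    [0, 0, 0, 0, 0, 0, 20],
    [0, 0, 0, 0, 0, 0, 20],
    [0, 0, 0, 0, 0, 0, 20],
    [0, 0, 0, 0, 0, 0, 20],
  ],
)

```text
time: 21.1
ee_pos: [0.6684, -0.0117, 0.0489]
tcp_rot: [-2.2, 90.0, -0.1]
wrist_force: [0.4, 0.2, 5.8]
opening: 0.0312
```

Run:
```python
from h import *
T=toolT();print(T[:3,3].round(4))
t=np.array([.4717,-.0042,.048]); print((T[:3,:3].T@(t-T[:3,3])*1000).round(1))
im=vision.camera("wrist"); cv2.imwrite("pics/w9.png",im[:,:,::-1])
```

```text
[ 0.6684 -0.0117  0.0489]
[   0.7   14.5 -196.3]
```

View pics/w9.png

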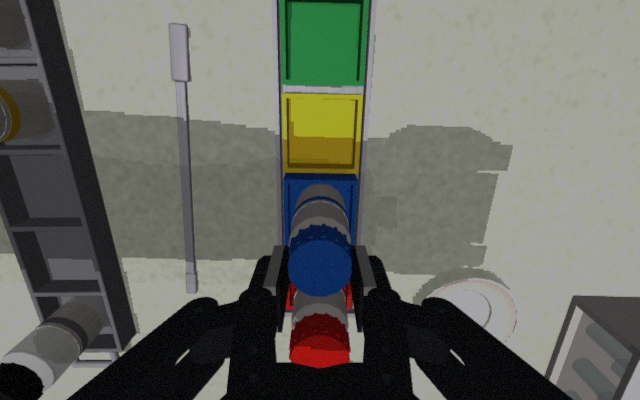

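The blue cap (320,266) is gripped and centred.

Call:
carry_out(
  increments=[
    [0, 0, 0, -8, 0, 0, 20],
    [0, 0, 0, -20, 0, 0, 20],
    [0, 0, 0, -20, 0, 0, 20],
    [0, 0, 0, 0, 0, 0, 20],
    [0, 0, 0, 0, 1.5, -22, 20],
    [0, 0, 0, 0, 4, -45, 20],
    [0, 0, 0, 0, 4, -45, 20],
    [0, 0, 0, 0, 3, -45, 20],
    [0, 0, 0, 0, 2, -29, 20],
    [0, 0, 0, 0, 0, -10, 20],
    [0, 0, 0, 0, 0, 0, 20],
    [0, 0, 0, 0, 0, 0, 20],
  ],
)

```text
time: 22.65
ee_pos: [0.4725, -0.0043, 0.0961]
tcp_rot: [151.1, 90.0, 153.2]
wrist_force: [0.5, 0.6, -0.8]
opening: 0.0312
```

Run:
```python
from h import *
T=toolT();print(T[:3,3].round(4))
t=np.array([.4717,-.0042,.0489]); print((T[:3,:3].T@(t-T[:3,3])*1000).round(1))
im=vision.camera("wrist"); cv2.imwrite("pics/w10.png",im[:,:,::-1])
```

```text
[ 0.4725 -0.0043  0.0961]
[47.2  0.1 -0.8]
```

View pics/w10.png

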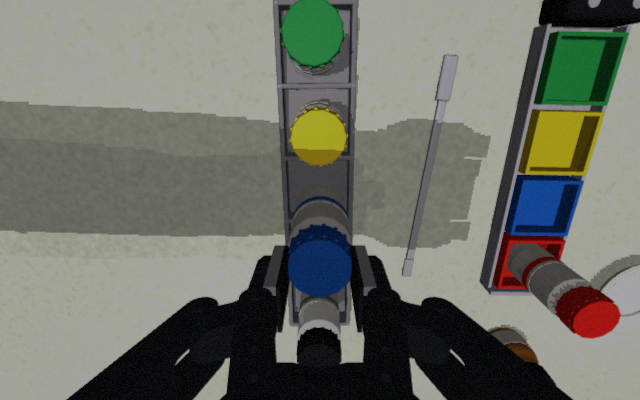

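Blue hangs over the third well (320,262), so I'm lowering it.

Call:
carry_out(
  increments=[
    [0, 0, 0, 15, 0, -0.5, 20],
    [0, 0, 0, 15, 0, 0, 20],
    [0, 0, 0, 10, 0, 0, 20],
    [0, 0, 0, 5, 0, 0, 20],
    [0, 0, 0, 2, 0, 0, 20],
    [0, 0, 0, 1, 0, 0, 20],
    [0, 0, 0, 0.8, 0, 0, 20],
    [0, 0, 0, 0, 0, 0, 20],
    [0, 0, 0, 0, 0, 0, 20],
  ],
)

```text
time: 23.82
ee_pos: [0.4713, -0.0043, 0.0478]
tcp_rot: [-0.8, 90.0, 1.3]
wrist_force: [0.5, -0.2, -0.9]
opening: 0.0312
```

Call:
carry_out(
  increments=[
    [0, 0, 0, 0.8, 0, 0, 20],
    [0, 0, 0, 0, 0, 0, 20],
    [0, 0, 0, 0, 0, 0, 20],
  ],
)

```text
time: 24.2
ee_pos: [0.4714, -0.0043, 0.0469]
tcp_rot: [-4.3, 90.0, -2.2]
wrist_force: [-0.3, -0.8, 0.7]
opening: 0.0313
```

Call:
carry_out(
  increments=[
    [0, 0, 0, 0.8, 0, 0, 20],
    [0, 0, 0, 0, 0, 0, 20],
    [0, 0, 0, 0, 0, 0, 20],
  ],
)

```text
time: 24.58
ee_pos: [0.4717, -0.0043, 0.0468]
tcp_rot: [-3.8, 89.9, -1.8]
wrist_force: [-0.6, -0.8, 5.8]
opening: 0.0311
```

Call:
carry_out(
  increments=[
    [0, 0, 0, -0.8, 0, 0, 20],
    [0, 0, 0, 0, 0, 0, 20],
    [0, 0, 0, 0, 0, 0, 40],
    [0, 0, 0, 0, 0, 0, 60],
    [0, 0, 0, 0, 0, 0, 100],
    [0, 0, 0, 0, 0, 0, 100],
    [0, 0, 0, 0, 0, 0, 100],
    [0, 0, 0, -10, 0, 0, 100],
    [0, 0, 0, -20, 0, 0, 100],
    [0, 0, 0, -20, 0, 0, 100],
    [0, 0, 0, -14, 0, 0, 100],
    [0, 0, 0, 0, 0, 0, 100],
  ],
)

```text
time: 26.08
ee_pos: [0.4719, -0.0043, 0.112]
tcp_rot: [-2.3, 89.9, -0.3]
wrist_force: [-0.2, 0.1, -0.0]
opening: 0.0851
```

Run:
```python
from h import *
T=toolT();print(T[:3,3].round(4))
t=np.array([.670,-.0675,.049]); print((T[:3,:3].T@(t-T[:3,3])*1000).round(1))
```

```text
[ 0.4719 -0.0043  0.112 ]
[ 63.3 -70.3 195.6]
```

Call:
carry_out(
  increments=[
    [0, 0, 0, 0, -10, 28, 100],
    [0, 0, 0, 0, -15.5, 43, 100],
    [0, 0, 0, 0, -15.5, 43, 100],
    [0, 0, 0, 0, -15.5, 43, 100],
    [0, 0, 0, 0, -11, 30, 100],
    [0, 0, 0, 0, -3, 9, 100],
    [0, 0, 0, 0, 0, 0, 100],
    [0, 0, 0, 20, 0, 0, 100],
    [0, 0, 0, 20, 0, 0, 100],
    [0, 0, 0, 15, 0, 0, 100],
    [0, 0, 0, 7, 0, 0, 100],
    [0, 0, 0, 0, 0, 0, 100],
  ],
)

```text
time: 27.58
ee_pos: [0.6693, -0.0675, 0.0488]
tcp_rot: [165.3, 90.0, 167.4]
wrist_force: [-0.2, 0.1, -0.4]
opening: 0.0853
```

Call:
carry_out(
  increments=[
    [0, 0, 0, 0, 0, 0, 60],
    [0, 0, 0, 0, 0, 0, 20],
    [0, 0, 0, 0, 0, 0, 20],
    [0, 0, 0, 0, 0, 0, 20],
    [0, 0, 0, 0, 0, 0, 20],
    [0, 0, 0, 0, 0, 0, 20],
    [0, 0, 0, 0, 0, 0, 20],
  ],
)

```text
time: 28.45
ee_pos: [0.67, -0.0677, 0.0493]
tcp_rot: [-8.6, 89.9, -6.5]
wrist_force: [0.1, -0.3, 5.4]
opening: 0.0309
```

Run:
```python
from h import *
T=toolT();print(T[:3,3].round(4))
t=np.array([.4742,-.0601,.048]); print((T[:3,:3].T@(t-T[:3,3])*1000).round(1))
im=vision.camera("wrist"); cv2.imwrite("pics/w11.png",im[:,:,::-1])
```

```text
[ 0.67   -0.0677  0.0493]
[   1.1   14.6 -195.4]
```

View pics/w11.png

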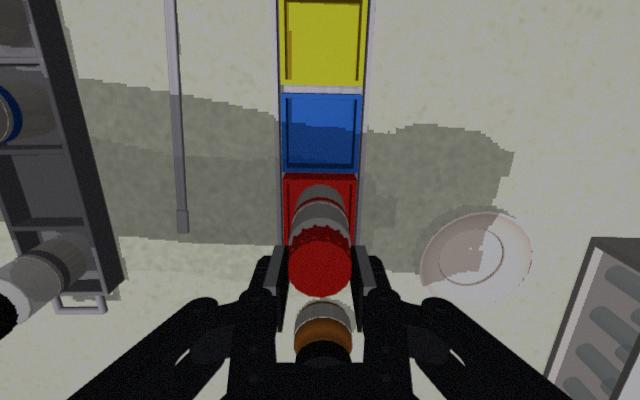

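The red cap (320,266) is gripped and centred.

Call:
carry_out(
  increments=[
    [0, 0, 0, -8, 0, 0, 20],
    [0, 0, 0, -20, 0, 0, 20],
    [0, 0, 0, -20, 0, 0, 20],
    [0, 0, 0, 0, 0, 0, 20],
    [0, 0, 0, 0, 1.5, -22, 20],
    [0, 0, 0, 0, 4, -45, 20],
    [0, 0, 0, 0, 4, -45, 20],
    [0, 0, 0, 0, 3, -45, 20],
    [0, 0, 0, 0, 2, -29, 20],
    [0, 0, 0, 0, 0, -9.5, 20],
    [0, 0, 0, 0, 0, 0, 20],
    [0, 0, 0, 0, 0, 0, 20],
  ],
)

```text
time: 30.0
ee_pos: [0.4745, -0.0602, 0.0964]
tcp_rot: [151.9, 90.0, 153.9]
wrist_force: [-0.3, 0.1, -0.6]
opening: 0.0306
```

Run:
```python
from h import *
T=toolT();print(T[:3,3].round(4))
t=np.array([.4742,-.0601,.0493]); print((T[:3,:3].T@(t-T[:3,3])*1000).round(1))
im=vision.camera("wrist"); cv2.imwrite("pics/w12.png",im[:,:,::-1])
```

```text
[ 0.4745 -0.0602  0.0964]
[47.1  0.1 -0.3]
```

View pics/w12.png

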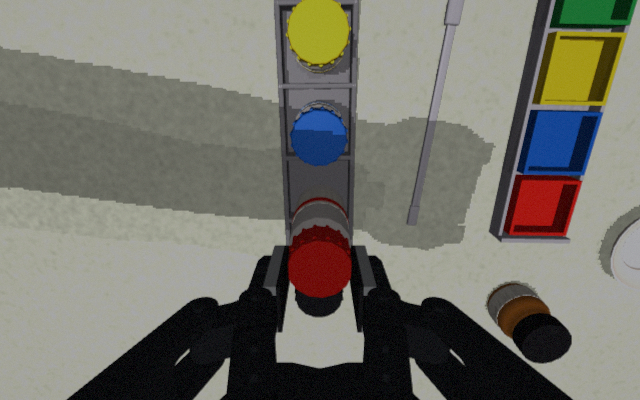

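Red hangs over the fourth well (320,262), so I'm lowering it.

Call:
carry_out(
  increments=[
    [0, 0, 0, 15, 0, 0, 20],
    [0, 0, 0, 15, 0, 0, 20],
    [0, 0, 0, 10, 0, 0, 20],
    [0, 0, 0, 5, 0, 0, 20],
    [0, 0, 0, 2, 0, 0, 20],
    [0, 0, 0, 1, 0, 0, 20],
    [0, 0, 0, 0.8, 0, 0, 20],
    [0, 0, 0, 0, 0, 0, 20],
    [0, 0, 0, 0, 0, 0, 20],
  ],
)

```text
time: 31.18
ee_pos: [0.4738, -0.0602, 0.0481]
tcp_rot: [-11.5, 90.0, -9.4]
wrist_force: [0.7, -0.4, -0.3]
opening: 0.0307
```

Call:
carry_out(
  increments=[
    [0, 0, 0, 0.8, 0, 0, 20],
    [0, 0, 0, 0, 0, 0, 20],
    [0, 0, 0, 0, 0, 0, 20],
  ],
)

```text
time: 31.55
ee_pos: [0.4739, -0.0602, 0.0473]
tcp_rot: [-8.0, 90.0, -5.9]
wrist_force: [0.3, -0.0, 1.0]
opening: 0.0311
```

Call:
carry_out(
  increments=[
    [0, 0, 0, 0.8, 0, 0, 20],
    [0, 0, 0, 0, 0, 0, 20],
    [0, 0, 0, 0, 0, 0, 20],
  ],
)

```text
time: 31.92
ee_pos: [0.4742, -0.0602, 0.0472]
tcp_rot: [-6.1, 89.9, -4.0]
wrist_force: [-0.4, -0.1, 6.7]
opening: 0.0312
```

Call:
carry_out(
  increments=[
    [0, 0, 0, -0.8, 0, 0, 20],
    [0, 0, 0, 0, 0, 0, 20],
    [0, 0, 0, 0, 0, 0, 40],
    [0, 0, 0, 0, 0, 0, 60],
    [0, 0, 0, 0, 0, 0, 100],
    [0, 0, 0, 0, 0, 0, 100],
    [0, 0, 0, 0, 0, 0, 100],
    [0, 0, 0, -10, 0, 0, 100],
    [0, 0, 0, -20, 0, 0, 100],
    [0, 0, 0, -30, 0, 0, 100],
    [0, 0, 0, -40, 0, 0, 100],
    [0, 0, 0, 0, 0, 0, 100],
  ],
)

```text
time: 33.42
ee_pos: [0.4753, -0.0604, 0.1509]
tcp_rot: [-9.5, 89.7, -7.4]
wrist_force: [-0.2, 0.2, 0.4]
opening: 0.0857
```

Call:
carry_out(
  increments=[
    [0, 0, 0, -20, -40, 0, 100],
    [0, 0, 0, 0, -50, 0, 100],
    [0, 0, 0, 0, -50, 0, 100],
    [0, 0, 0, 0, -50, 0, 100],
    [0, 0, 0, 0, -50, 0, 100],
    [0, 0, 0, 0, 0, 0, 100],
    [0, 0, 0, 0, 0, 0, 100],
  ],
)

```text
time: 34.3
ee_pos: [0.4821, -0.2998, 0.1667]
tcp_rot: [133.7, 89.9, 135.7]
wrist_force: [0.1, 0.1, -0.3]
opening: 0.0852
```

Run:
```python
from h import *
a=vision.camera("top");b=vision.camera("scene")
o=np.vstack([cv2.resize(a[190:300,180:460],None,fx=2.5,fy=2.5,interpolation=cv2.INTER_CUBIC),cv2.resize(b[140:260,230:510],None,fx=2.5,fy=2.5,interpolation=cv2.INTER_CUBIC)])
cv2.imwrite("pics/f13.png",o[:,:,::-1])
for k,m in masks(a).items():
    nn,l,st,ce=cv2.connectedComponentsWithStats(m.astype(np.uint8))
    for i in range(1,nn):
        if st[i,4]>60: print(k,st[i,4],ce[i].round(1),plane("top",*ce[i],.090)[:2].round(4))
```

```text
red 922 [371.5 135.2] [ 0.6471 -0.0595]
red 406 [377.9 252.7] [ 0.4741 -0.0604]
yellow 873 [303.8 138.4] [0.6454 0.041 ]
yellow 406 [299.  258.1] [0.4696 0.0521]
green 627 [271.4 141.6] [0.642  0.0893]
green 333 [260.3 263. ] [0.4643 0.1072]
blue 758 [337.4 137.9] [ 0.6446 -0.0088]
blue 371 [338.2 255.5] [ 0.4717 -0.0038]
```

View pics/f13.png

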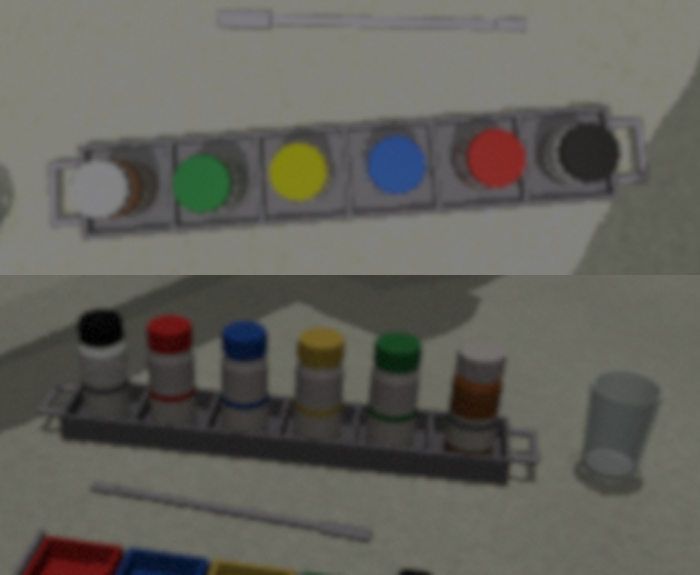

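All four samples stand upright and centred in the order white standard, green, yellow, blue, red, and the arm is clear of everything.

```bash
python3 -c "
from workcell import job_done
print(job_done())"
```

```text
the job is handed in; nothing more can be done
None
```

I moved all four bottles from the rack to the tray one at a time, gripping each by its cap and carrying it upright, then handed the job in at about 34 s. I lowered each bottle until contact with the well floor showed on the wrist force, then released it.

**Last checks:** The final top and scene pictures show the order standard, green, yellow, blue, red. All four stand upright, with cap positions within about 3 mm of the well centres I measured. The white-capped standard looks unmoved; I judged that by eye and did not re-measure it. The gripper was open and well clear of everything.

**What disagreed:** The fingertips sat about 35 mm farther back than the stated TCP when closed on a bottle. I had aimed to grip the bottle bodies, but all four were held by the caps instead. The grips held, and the wrist pictures showed no slip that mattered. `job_done()` returned no verdict, so the result rests on these checks.

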